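# Uncap a spring pull tester and hold its slide at the mark

### The arm

A 6-joint arm with a two-finger parallel gripper is mounted at the origin on the work surface. World frame = base frame: x ahead of the robot, y to its left, z up, the work surface at z = 0. Lengths are in m, angles in rad, forces in N, time in s.
With the tool pointing down it reaches from about 0.2 to 0.875 m from the base axis. Payload 3.4 kg.
Tool frame: the origin (TCP) lies between the finger pads; the fingertips stand 25 mm ahead of it and the grasp point (between the pads) lies 6 mm ahead of it (r.nose_length is the z of the fingertips in the tool frame, in m); z points along the fingers, x is the direction in which the jaws open and shut, and the axes are right-handed (so a half turn about z gives the same grasp; the last joint's range is limited). The gripper opens to 94 mm and grips with 3 to 60 N. Pads are 16 mm wide; open, the fingers measure 119 mm over their backs; the gripper's body (75 mm by 177 mm) begins 78 mm behind the grasp point.
Start: joints at [-1.261, 0.276, 1.505, -0, 1.361, -0.121], TCP at [0.24, -0.522, 0.23] pointing down, gripper open.
Joint ranges: [-2.89, 2.89], [-0.75, 2.08], [0.22, 2.7], [-1.18, 4.32], [0.11, 2.71], [-2.7, 2.7]. Speed limits (rad/s): [2.57, 2.57, 3.14, 3.14, 3.14, 3.14].

### API

Orientations are given as a unit quaternion [w, x, y, z].
In Python, from plant import r, gripper_to, inverse_kinematics, vision, models, telemetry gives the robot as it stands. Calls block until the motion is done:
- r.move_to(position, orientation): joint-space move of the TCP to a pose.
- r.move_l(position, rot=None, vel=0.15, guard=None): straight line of the TCP; rot=None keeps the orientation; vel is the mean speed in m/s. With guard (N) it stops when the force on the tool has changed by that much, and returns True; else False.
- r.movej(angles): joint-space move.
- gripper_to(opening, f_grip=None): finger opening in m; f_grip is the grip in N (None keeps the last); returns when the fingers have stopped.
- r.hold(seconds).
- inverse_kinematics(position, orientation): joint angles nearest the present ones, or None.
- vision.snapshot(name): name is "side" or "top" or "wrist"; returns the picture (384x512x3 uint8, red, green, blue); there is no depth.
- vision.get_calibration(name): a dict with "fx", "fy", "cx", "cy" (pixels), "D" ([k1, k2, p1, p2, k3] as OpenCV has them; the pictures are not rectified), "position" and "orientation" of the camera in the world. Camera axes: x right, y down, z forward; pixel columns grow to the right and rows downward; lengths in m; the calibration is good to about 2 mm. A picture is of the moment at which its call begins: read the wrist's pose just before it. get_calibration takes no time and is no camera call; for the wrist camera it gives the pose at the moment of the call.
A pose or a line that the arm cannot do raises r.PlanningError and nothing moves.
- r.sign_off(): hands the job in, once; it reports no verdict.
Trained networks look in the newest picture that a camera, given by its name, has taken for a name from the list of things; names that differ only in an ending like _2 or _b are one class to them, and where a whole thing is asked for, a point or a joint stands for the part that bears it (a point fixed in the world has none). Each returns a list of dicts, best first, with "score" (0 to 1); they miss things now and then, are a little off and sometimes report something else, mostly with a low value. They report only what shows in the picture. A call takes as long as a camera call. They do not tell look-alikes from the thing itself.
- models.boxes_of(thing, camera): "at" ([x, y, z] in m, in world coordinates, good to about 4 mm: the middle of the surface that is visible of it).
- models.regions_of(thing, camera): "pixels" (384x512 bool, what is visible of it).
- models.mark_of(thing, camera): "at" ([x, y, z] in m, in world coordinates, good to about 4 mm: a listed point, or the origin of a listed thing).
Readings, each from a call of its own:
- telemetry.current_t(): time.
- telemetry.current_joints(): joint angles.
- telemetry.current_dq(): joint speeds.
- telemetry.current_joint_efforts(): joint torques, N m.
- telemetry.current_ee_pos(): TCP position.
- telemetry.current_tool_rot(): TCP orientation.
- telemetry.current_wrist_force(): force on the tool from outside, world axes, zero at the start.
- telemetry.current_torque(): the same for the moment, N m.
- telemetry.current_opening(): finger opening in m.
Only numpy, scipy, OpenCV 4.12 (cv2) and the standard library are available. Lean on these libraries where they do the work, as an engineer would, in place of code of your own. Each camera call takes 0.05 s, during which the arm holds its last target.

### The job

Show that this second-hand spring pull tester still works: lift the loose black protective cap off the slide's grip post and stand it upright, open end down as it was, in the shallow round cap holder, setting it down rather than dropping it, and let go of it. Then pull the spring-return slide out by the bare post until its pointer lines up with the index mark on the scale, and hold it there: the program finishes while still holding the slide at the mark. Leave the jar, the wrench and the screwdriver where they are.

Things in the scene. Friction and masses are not known exactly. Their poses are not given: they have to be found in the camera images.
- tester: Fixed bench tester: green base plate 315 x 115 mm, 12 mm thick, with two guide rails (top 22 mm above the table), and at its far end a dark spring tube on a saddle (x from +76 to +198 mm, 42 mm wide, top 55 mm above the table). Origin on the table under the grip post's home position; x points from the post to the tube, so the slide is pulled out along the tester's -x; y points to the scale's side, z up. The plate reaches from x = -115 to +200 mm and y = -48 to +68 mm.
- slide (a joint): How far the slide is pulled out, in m: 0 = home (where its spring returns it when let go), up to 0.095 at the stop. The spring pulls it home with about 3.6 N at 0 plus 0.9 N for every 10 mm pulled.
- grip (a point): Centre of the slide's bare steel grip post, which stands hidden under the cap at the start. The post is upright, 18 mm along the tester's x, 26 mm along its y, 50 mm tall, from 40 to 90 mm above the table (this point is at 65 mm). It rises from the slide's block, 50 x 56 mm, top 40 mm above the table.
- pointer_tip (a point): Tip of the slide's small dark pointer, a bar 4 mm wide standing out from the block's side along the tester's +y, 26 mm above the table, 45 mm beside the post's centre; it travels with the slide over the white scale.
- mark_tip (a point): Tip of the index mark, a fixed dark steel block of 12 mm on the scale's outer edge with a 3 mm thick fin that points to the slide; 26 mm above the table, same axes as the tester. It stands 40 to 75 mm pulled-out travel from the pointer's home; pointer and mark line up when their x in the tester's frame agree (the pointer then ends 2 mm short of the fin).
- cap_mid (a point): Centre (half-way up) of the loose black plastic cap: a round cup upside down, 46 mm outside and 39 mm inside diameter, 60 mm tall, 56 mm deep inside, about 60 g, z up. At the start it stands over the post on the block's top (this point 70 mm above the table); it must rise by more than 50 mm to clear the post.
- holder_in (a point): Centre of the inner floor of the fixed cap holder, 4 mm above the table: a shallow round wooden cup, 64 mm outside and 56 mm inside diameter, rim 14 mm above the table, on a flat foot plate of 84 x 84 mm. The cap's centre is 34 mm above the table when it stands in it.
- jar: Bystander: amber glass jar with a steel lid, 60 mm diameter, 75 mm tall. Origin at the centre of its underside.
- wrench: Bystander: steel wrench 170 mm long lying on the table along its x.
- screwdriver: Bystander: screwdriver 190 mm long with a wooden handle lying on the table along its x.
There are look-alikes about, which are no part of the job. What is meant by the part that bears holder_in is not blue, and is the smaller of those in its own colour. What is shaped like the part that bears cap_mid but red is not meant.

How it is judged:
By the outcome, as a careful person would: the job done as asked, in the order asked, and still so for the second after the job is handed in, while the arm keeps its last pose, push and grip.
It also fails if it takes over 58 s, if anything falls off the work surface, if the arm or the gripper's body presses on something with over 40 N, if the wrist force passes 120 N, or if a joint passes its speed limit or range.

## Working session

There is one attempt and no reset: what is moved stays moved. The work goes in short steps, each a Python script; the robot and the scene stay as the last script left them, time stands still between calls to the robot, and variables do not carry over. Pictures are saved under pics/ and viewed, and the job is handed in when it is done.

```bash
ls; mkdir -p pics; python3 - <<'E'
from plant import r,vision,models,telemetry
import cv2
for c in("side","top","wrist"):
    im=vision.snapshot(c); cv2.imwrite(f"pics/a_{c}.png",im[:,:,::-1])
    cal=vision.get_calibration(c); print(c,cal)
    if c!="wrist":
        for n in("tester","grip","pointer_tip","mark_tip","cap_mid","holder_in","jar","wrench","screwdriver"):
            print(n,[(d["at"].round(3).tolist() if hasattr(d["at"],"round") else d["at"],round(d["score"],2)) for d in models.mark_of(n,c)])
print(telemetry.current_t())
E
```

```text
pics
side {'fx': 491.33971173256623, 'fy': 491.33971173256623, 'cx': 257.55476465231123, 'cy': 196.23638931080893, 'D': array([-0.01583397,  0.        ,  0.        ,  0.        ,  0.        ]), 'position': array([-0.19047254,  0.89479539,  1.07438298]), 'orientation': array([ 0.1353979 , -0.28533539,  0.86085711, -0.39896887])}
tester [([0.5833, -0.0041, -0.0005], 0.97)]
grip [([0.5807, -0.0051, 0.0691], 0.76)]
pointer_tip [([0.5923, 0.0368, 0.0268], 0.73)]
mark_tip [([0.5282, 0.0516, 0.029], 0.54)]
cap_mid [([0.5829, 0.0007, 0.0711], 0.8), ([0.5208, -0.1405, 0.0266], 0.68)]
holder_in [([0.5015, -0.3903, 0.0035], 0.86), ([0.4916, -0.2519, 0.0051], 0.71)]
jar [([0.4631, 0.2353, -0.0004], 0.63)]
wrench []
screwdriver [([0.6741, -0.2929, 0.001], 0.5)]
top {'fx': 499.6904251158939, 'fy': 499.6904251158939, 'cx': 249.93274682093326, 'cy': 186.50142576967392, 'D': array([-0.18469944,  0.        ,  0.        ,  0.        ,  0.        ]), 'position': array([ 0.2171073 , -0.04924524,  1.57974587]), 'orientation': array([-0.06485049,  0.70604712, -0.70240701,  0.06258003])}
tester [([0.5821, -0.005, 0.0008], 0.91)]
grip [([0.5858, -0.0047, 0.0681], 0.43)]
pointer_tip [([0.5932, 0.0375, 0.0246], 0.52)]
mark_tip [([0.5297, 0.0539, 0.025], 0.46)]
cap_mid [([0.5174, -0.1473, 0.0297], 0.73), ([0.585, -0.0059, 0.0703], 0.71)]
holder_in [([0.5003, -0.3918, 0.0022], 0.9), ([0.4905, -0.252, 0.0028], 0.67), ([0.3091, -0.2499, 0.0047], 0.6)]
jar [([0.4636, 0.2289, 0.0057], 0.8), ([0.6738, -0.2923, 0.0006], 0.68)]
wrench [([0.672, 0.3292, 0.0025], 0.78)]
screwdriver [([0.676, -0.2952, 0.002], 0.48)]
wrist {'fx': 342.7604600932394, 'fy': 342.7604600932394, 'cx': 252.45518153891376, 'cy': 184.83436603757792, 'D': array([-0.08032874,  0.        ,  0.        ,  0.        ,  0.        ]), 'position': array([ 0.30697681, -0.49204118,  0.38424636]), 'orientation': array([ 0.10889385,  0.83502141, -0.53478824, -0.06987782])}
1.05
```

View pics/a_side.png

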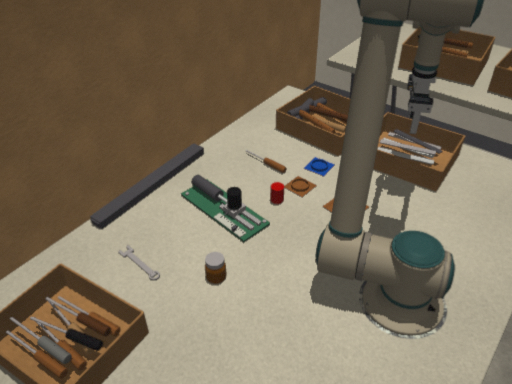

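View pics/a_top.png

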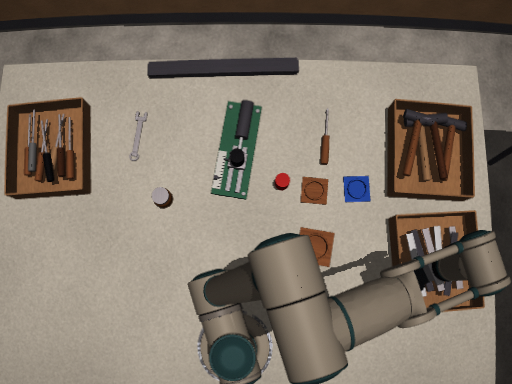

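View pics/a_wrist.png

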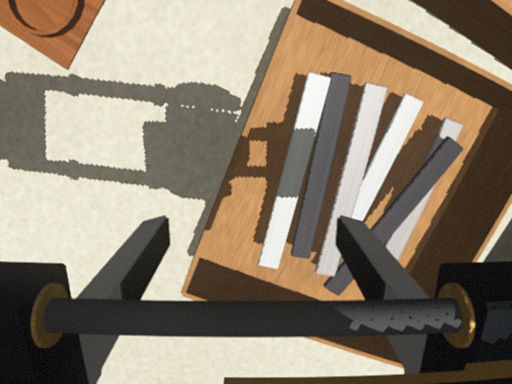

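The side and top views show the tester with its black cap at (0.585,-0.005). The two brown holders are at top px (315,190) and (316,247). The first foot plate is about 26 px (82 mm) wide against about 36 px for the other, so it is the right one. Next I'll take a closer wrist look.

```bash
cat > h.py <<'E'
from plant import r,gripper_to,inverse_kinematics,vision,models,telemetry
import numpy as np,cv2
from scipy.spatial.transform import Rotation as R
def Rm(q): q=np.asarray(q); return R.from_quat([q[1],q[2],q[3],q[0]])
def down(a): # tool x at yaw a, z down
    q=(R.from_euler('z',a)*R.from_euler('x',np.pi)).as_quat(); return np.array([q[3],q[0],q[1],q[2]])
def K(c): return np.array([[c['fx'],0,c['cx']],[0,c['fy'],c['cy']],[0,0,1]])
def px2w(c,uv,z):
    p=cv2.undistortPoints(np.array([[uv]],float),K(c),c['D'])[0,0]
    d=Rm(c['orientation']).apply([p[0],p[1],1]); o=np.array(c['position']); return o+d*(z-o[2])/d[2]
def w2px(c,p):
    q=Rm(c['orientation']).inv().apply(np.asarray(p)-c['position'])
    return cv2.projectPoints(q.reshape(1,3),np.zeros(3),np.zeros(3),K(c),c['D'])[0].ravel()
def look(name,fn,things=()):
    c=vision.get_calibration(name); im=vision.snapshot(name); cv2.imwrite(fn,im[:,:,::-1])
    for n in things: print(n,[(np.round(d["at"],4).tolist(),round(d["score"],2)) for d in models.mark_of(n,name)])
    return c,im
E
python3 - <<'E'
from h import *
M=Rm(telemetry.current_tool_rot()); print(M.as_matrix().round(3))
c=vision.get_calibration("wrist")
t=M.inv().apply(c['position']-telemetry.current_ee_pos()); print("cam in tool",t,"axis",M.inv().apply(Rm(c['orientation']).as_matrix().T).round(3))
for a in (-.2,-.2+np.pi):
    print(a,inverse_kinematics([.56,0,.3],down(a)),inverse_kinematics([.49,-.25,.05],down(a)))
    t2=Rm(down(a)).apply(t); print(t2, Rm(down(a)).apply(M.inv().apply(Rm(c['orientation']).apply([0,0,1]))))
E
```

```text
[[ 0.418 -0.909  0.   ]
 [-0.909 -0.418 -0.   ]
 [ 0.     0.    -1.   ]]
cam in tool [ 0.00027429 -0.07345696 -0.15373239] axis [[ 1.    -0.001  0.   ]
 [ 0.001  0.967 -0.257]
 [-0.     0.257  0.967]]
-0.2 [-1.24248006e-01  2.22543702e-01  1.40847803e+00 -4.44089210e-16
  1.51057093e+00  7.57519941e-02] [-5.98275573e-01  4.00383941e-01  1.81518798e+00 -4.44089210e-16
  9.26020733e-01 -3.98275573e-01]
[0.01486247 0.07193822 0.15373239] [-0.05112264 -0.25143346 -0.96652351]
2.941592653589793 None None
[-0.01486247 -0.07193822  0.15373239] [ 0.05112264  0.25143346 -0.96652351]
```

```bash
python3 - <<'E'
from h import *
r.move_to([.56,0.03,.22],down(-.2))
c,im=look("wrist","pics/b.png",("tester","pointer_tip","mark_tip","cap_mid","grip"))
print(c['position'],telemetry.current_t())
E
```

```text
tester [([0.585, -0.0054, -0.0029], 0.66)]
pointer_tip [([0.5934, 0.037, 0.0265], 0.95)]
mark_tip [([0.5816, -0.0059, -0.0019], 0.64), ([0.5311, 0.0523, 0.0253], 0.62)]
cap_mid [([0.5808, -0.0002, 0.0671], 0.57)]
grip []
[0.57426241 0.10138876 0.37371712] 3.625
```

View pics/b.png

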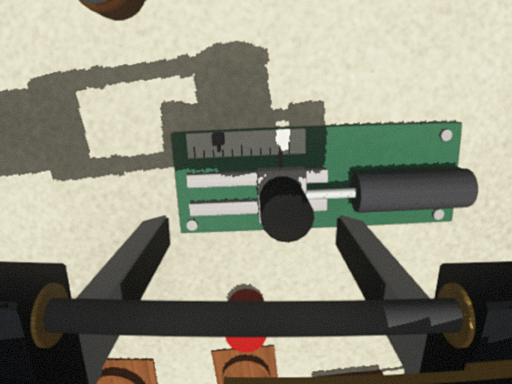

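The wrist view shows the tester plate from (172,133) to (461,122), the mark at about (218,142), the pointer at about (281,155) and the cap at (287,205). I'll use the plate outline to get the yaw.

```bash
python3 - <<'E'
from h import *
im=cv2.imread("pics/b.png"); c=vision.get_calibration("wrist")
cv2.imwrite("pics/b_zoom.png",cv2.resize(im[110:245,160:360],None,fx=4,fy=4,interpolation=cv2.INTER_CUBIC))
# plate: green mask edge far (rows top) & left
hsv=cv2.cvtColor(im,cv2.COLOR_BGR2HSV)
m=((hsv[...,0]>60)&(hsv[...,0]<95)&(hsv[...,1]>90)).astype(np.uint8)
m=cv2.morphologyEx(m,cv2.MORPH_CLOSE,np.ones((15,15)))
cn=max(cv2.findContours(m,0,cv2.CHAIN_APPROX_NONE)[0],key=cv2.contourArea)
t=[];b=[]
for u in list(range(185,450,3)):
    rows=np.where(m[:,u])[0]
    if len(rows): t.append(px2w(c,(u,rows[0]-.5),.012)[:2]); b.append(px2w(c,(u,rows[-1]+.5),.012)[:2])
for s in (t,b):
    vx,vy,x,y=cv2.fitLine(np.array(s,np.float32),cv2.DIST_HUBER,0,.001,.001).ravel()
    print(np.arctan(vy/vx),x,y)
for n in cn[:0]: pass
E
```

```text
-0.0082896175 0.631974 0.04355604
-0.21503991 0.6485017 -0.053064235
```

View pics/b_zoom.png

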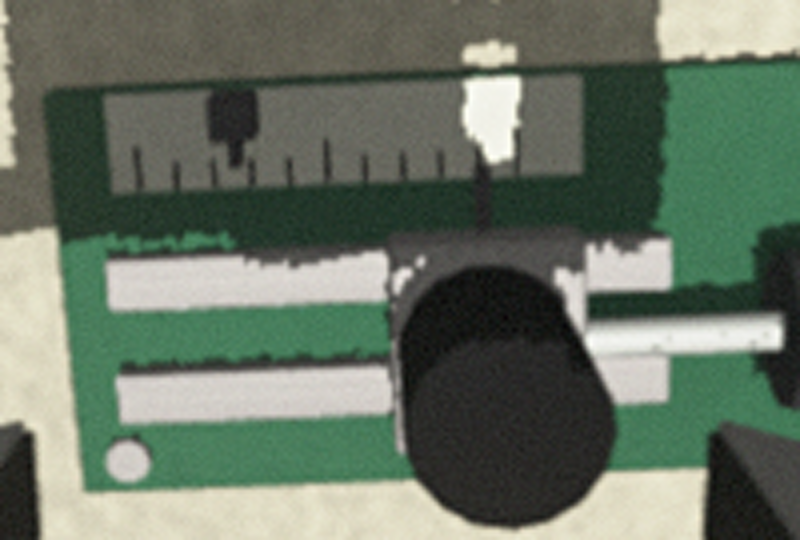

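```bash
python3 - <<'E'
from h import *
c=vision.get_calibration("wrist")
Z=lambda u,v:(160+u/4,110+v/4)
for a,b,z in [((171.3,133),(461,122.3),.012),(Z(85,490),(450,219),.012),(Z(108,262),Z(670,240),.022)]:
    p,q=px2w(c,a,z),px2w(c,b,z); d=q-p; print(p.round(4),q.round(4),np.arctan2(d[1],d[0]),np.hypot(*d[:2]))
m=px2w(c,Z(236,165),.027);p=px2w(c,Z(484,168),.027)
print("mark",m,"ptr",p)
ps=-.21; R2=np.array([[np.cos(ps),np.sin(ps)],[-np.sin(ps),np.cos(ps)]]); print("d tester",R2@(m-p)[:2], "post",p[:2]-R2.T@[0,.045])
# cap top centre: disc around zoom (510,430)
print("cap",px2w(c,Z(509,430),.1))
E
```

```text
[0.4822 0.0804 0.012 ] [0.7889 0.0315 0.012 ] -0.15803240300205917 0.3105822175769355
[ 0.4642 -0.0311  0.012 ] [ 0.7706 -0.0775  0.012 ] -0.1504109717594287 0.30984664416488894
[0.4897 0.0342 0.022 ] [0.6362 0.0106 0.022 ] -0.15979415016570675 0.14839629030024643
mark [0.52930865 0.05331118 0.027     ] ptr [0.5912375  0.03995935 0.027     ]
d tester [-0.06335165  0.00014881] post [ 0.5818568  -0.00405204]
cap [ 0.58287558 -0.00328852  0.1       ]
```

```bash
python3 - <<'E'
from h import *
q=down(-.157)
P=np.array([.5833,-.004])
r.move_to([*P,.17],q)
print("guard",r.move_l([*P,.086],vel=.08,guard=8))
gripper_to(.03,20); print("open",telemetry.current_opening(),telemetry.current_wrist_force())
c,im=look("side","pics/c0.png")
r.move_l([*P,.20],vel=.12); print(telemetry.current_opening(),telemetry.current_wrist_force())
r.move_to([.49,-.19,.20],q)
c,im=look("wrist","pics/c1.png",("holder_in","cap_mid"))
c,im=look("side","pics/c2.png",("holder_in","cap_mid"))
c,im=look("top","pics/c3.png",("holder_in",))
print(telemetry.current_t(),telemetry.current_opening())
E
```

```text
guard False
open 0.04632660944186802 [0.07120964 0.5634159  0.12742499]
0.045946521147955825 [ 0.32093541 -0.59460158  0.39559047]
holder_in [([0.3164, -0.2481, 0.0053], 0.86), ([0.5029, -0.3886, -0.0035], 0.69)]
cap_mid [([0.518, -0.1411, 0.0303], 0.73)]
holder_in [([0.4948, -0.2543, 0.0059], 0.95), ([0.5003, -0.39, 0.0015], 0.87)]
cap_mid [([0.5186, -0.1403, 0.0275], 0.73), ([0.4891, -0.1843, 0.1828], 0.72)]
holder_in [([0.4976, -0.3912, 0.0031], 0.89), ([0.3131, -0.2523, 0.0068], 0.73), ([0.4919, -0.2518, 0.005], 0.53)]
8.3833 0.046468909917249376
```

View pics/c1.png

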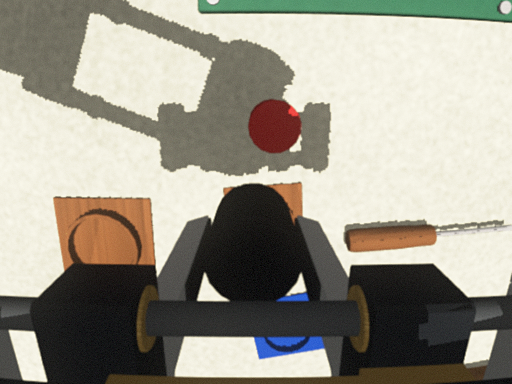

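View pics/c2.png

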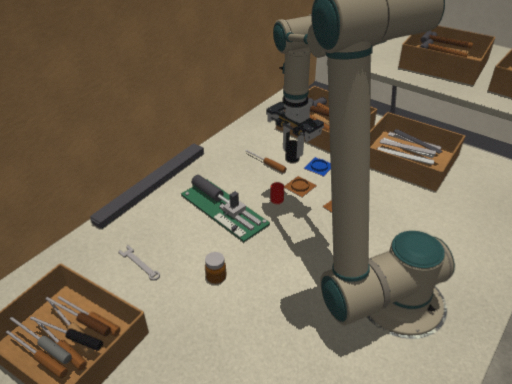

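The cap is held, at wrist px (253,243). The black cap is off the post and the bare post shows in the side view. Before placing I'll check the cap and holder positions by overlay.

```bash
python3 - <<'E'
from h import *
def circ(c,im,ctr,rad,col,s,off):
    pts=np.array([(w2px(c,np.array(ctr)+[rad*np.cos(t),rad*np.sin(t),0])-off)*s for t in np.linspace(0,6.283,40)])
    cv2.polylines(im,[(pts*8).round().astype(int).reshape(-1,1,2)],True,col,1,cv2.LINE_AA,3)
def mk(fn,cam,x0,y0,w,h,s,cs):
    c=vision.get_calibration(cam); im=cv2.imread(fn)[y0:y0+h,x0:x0+w]; im=cv2.resize(im,None,fx=s,fy=s,interpolation=cv2.INTER_CUBIC)
    for ctr,rad,col in cs: circ(c,im,ctr,rad,col,s,np.array([x0-.5+.5,y0]))
    return im
H=[.4915,-.2525]
hs=[([*H,.014],.032,(0,255,0)),([*H,.014],.028,(0,255,255))]
p=telemetry.current_ee_pos(); print(p)
cz=p[2]-.086
cs=[([p[0],p[1],cz+.04],.023,(0,255,0)),([p[0],p[1],cz+.1],.023,(0,0,255))]
A=mk("pics/a_top.png","top",290,165,50,50,8,hs); B=mk("pics/a_side.png","side",275,160,50,50,8,hs)
cv2.imwrite("pics/d1.png",np.hstack([A,B]))
C=mk("pics/c1.png","wrist",180,170,150,140,3,cs); D=mk("pics/c2.png","side",270,120,50,50,8,cs)
cv2.imwrite("pics/d2.png",np.hstack([C[:400],D[:400,:340]]))
E
```

```text
[ 0.49039369 -0.18933498  0.19995488]
```

View pics/d1.png

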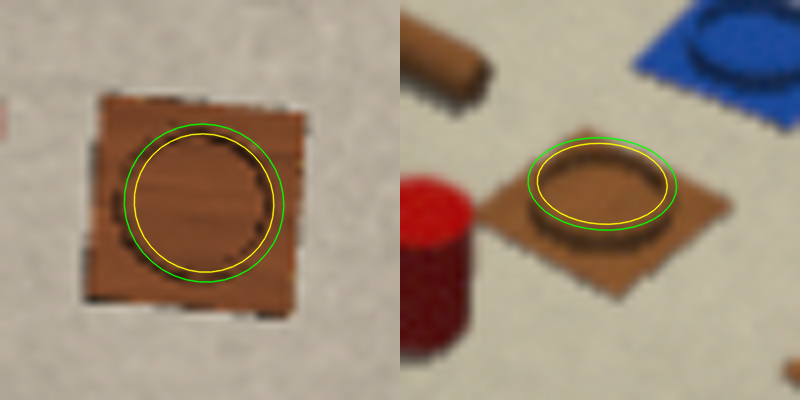

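View pics/d2.png

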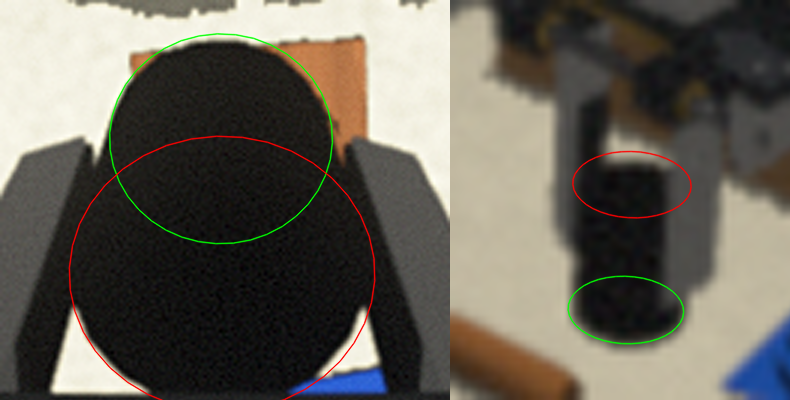

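```bash
python3 - <<'E'
from h import *
c=vision.get_calibration("top")
print(np.mean([px2w(c,(290+u/8,165+v/8),.004) for u,v in((103,93),(305,112),(292,318),(85,300))],0))
c=vision.get_calibration("side")
print(np.mean([px2w(c,(275+(u-400)/8,160+v/8),.004) for u,v in((475,214),(586,128),(734,207),(617,299))],0))
E
```

```text
[ 0.49203269 -0.25087886  0.004     ]
[ 0.48692748 -0.24727104  0.004     ]
```

```bash
python3 - <<'E'
from h import *
r.move_l([.4905,-.250,.12],vel=.15); r.move_l([.4905,-.250,.068],vel=.1)
look("wrist","pics/e1.png"); look("side","pics/e2.png")
a=cv2.imread("pics/e1.png")[150:310,170:340]; b=cv2.imread("pics/e2.png")[140:220,260:340]
cv2.imwrite("pics/e.png",np.hstack([cv2.resize(a,None,fx=2.5,fy=2.5),cv2.resize(b,(375,400),interpolation=cv2.INTER_CUBIC)]))
E
```

```text
(no output)
```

View pics/e.png

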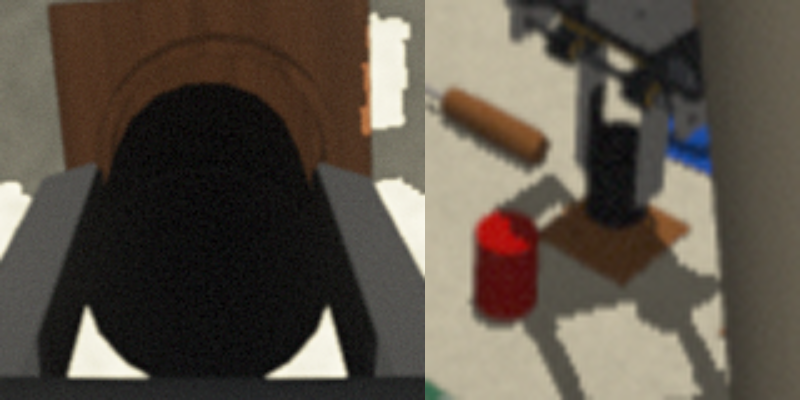

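Over the holder, the cap's lower edge peaks at zoom px (208,82) and the rim arc at (216,36). I'll turn that into an offset.

```bash
python3 - <<'E'
from h import *
c=vision.get_calibration("wrist"); Z=lambda u,v:(170+u/2.5,150+v/2.5)
p=telemetry.current_ee_pos();print(p)
print("cap bottom expected",w2px(c,[p[0],p[1]+.023,.022]),Z(208,82))
print("cap far edge",px2w(c,Z(208,82),.022),"rim outer far",px2w(c,Z(216,36),.014))
print("rim left/right",px2w(c,Z(108,110),.014),px2w(c,Z(325,135),.014))
E
```

```text
[ 0.49120261 -0.25033528  0.06890033]
cap bottom expected [247.49220293 181.16658561] (253.2, 182.8)
cap far edge [ 0.49444898 -0.22887904  0.022     ] rim outer far [ 0.49794076 -0.21959953  0.014     ]
rim left/right [ 0.46793553 -0.23423237  0.014     ] [ 0.52158946 -0.24946201  0.014     ]
```

```bash
python3 - <<'E'
from h import *
T=[.4922,-.2498]
r.move_l([*T,.060],vel=.06)
print("contact",r.move_l([*T,.047],vel=.02,guard=2.5),telemetry.current_ee_pos(),telemetry.current_wrist_force())
c,im=look("wrist","pics/f1.png"); look("side","pics/f2.png")
print(telemetry.current_t())
a=cv2.imread("pics/f1.png")[150:310,170:340]; b=cv2.imread("pics/f2.png")[140:220,260:340]
cv2.imwrite("pics/f.png",np.hstack([cv2.resize(a,None,fx=2.5,fy=2.5),cv2.resize(b,(375,400),interpolation=cv2.INTER_CUBIC)]))
E
```

```text
contact True [ 0.49216808 -0.24980399  0.04988711] [0.58766469 0.52928932 3.30211806]
10.8667
```

View pics/f.png

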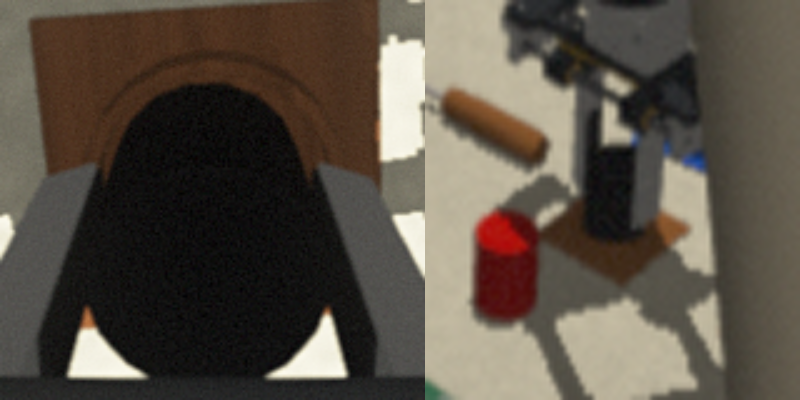

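```bash
python3 - <<'E'
from h import *
gripper_to(.07); r.move_l([.4922,-.2498,.15],vel=.15)
q=down(-.157)
r.move_to([.56,-.06,.24],q)
look("wrist","pics/g1.png",("grip","pointer_tip","mark_tip")); look("side","pics/g2.png",("grip","cap_mid")); look("top","pics/g3.png",("grip",))
print(telemetry.current_t(),telemetry.current_ee_pos())
E
```

```text
grip [([0.5885, -0.0016, 0.0606], 0.82)]
pointer_tip [([0.5923, 0.0389, 0.0237], 0.79), ([0.5308, 0.0533, 0.0267], 0.72), ([0.4948, -0.2495, 0.0092], 0.44)]
mark_tip [([0.5837, -0.0042, -0.0015], 0.68), ([0.5294, 0.0524, 0.024], 0.45)]
grip [([0.5814, -0.004, 0.0663], 0.73)]
cap_mid [([0.5204, -0.1426, 0.0295], 0.68), ([0.4928, -0.2493, 0.0335], 0.57)]
grip [([0.5854, -0.0041, 0.0666], 0.53)]
13.5917 [ 0.5598895  -0.06056933  0.23980898]
```

View pics/g1.png

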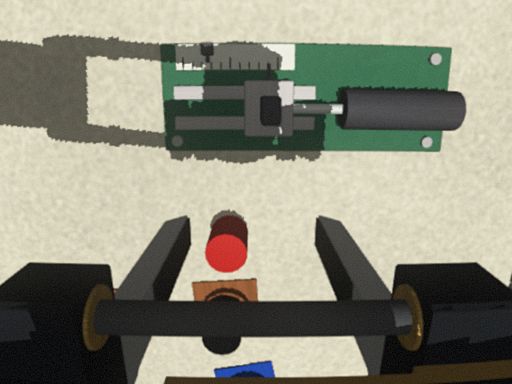

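View pics/g2.png

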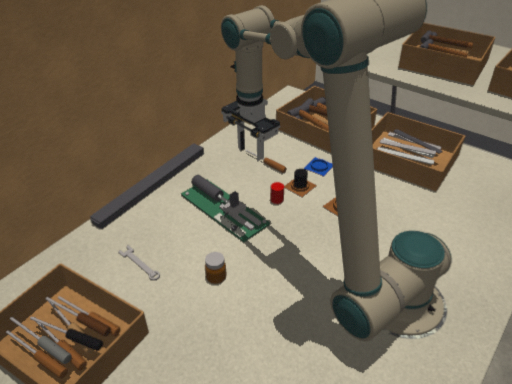

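The cap stands upright in the brown holder at side px (300,179), with the fingers clear of it. The bare post shows at wrist px (270,110). I'll grasp it and pull.

```bash
python3 - <<'E'
from h import *
c=vision.get_calibration("wrist")
for a,b in (((163,44),(451,47)),((166,151),(440,153))):
    p,s=px2w(c,a,.012),px2w(c,b,.012); d=s-p; print("yaw",np.arctan2(d[1],d[0]),np.hypot(*d[:2]))
q=down(-.157); ax=np.array([np.cos(.157),-np.sin(.157)])
P=np.array([.584,-.0045])-.001*ax
gripper_to(.07)
r.move_to([*P,.15],q)
print("g",r.move_l([*P,.074],vel=.08,guard=8))
gripper_to(.0,50); print(telemetry.current_opening(),telemetry.current_wrist_force(),telemetry.current_ee_pos())
r.hold(.2)
Q=P-.058*ax
r.move_l([*Q,.074],vel=.05); r.hold(.3)
print(telemetry.current_opening(),telemetry.current_wrist_force(),telemetry.current_ee_pos(),telemetry.current_t())
look("wrist","pics/h1.png",("pointer_tip","mark_tip"))
look("side","pics/h2.png",("pointer_tip","mark_tip")); look("top","pics/h3.png",("pointer_tip","mark_tip"))
cv2.imwrite("pics/h1z.png",cv2.resize(cv2.imread("pics/h1.png")[100:250,160:360],None,fx=4,fy=4,interpolation=cv2.INTER_CUBIC))
E
```

```text
yaw -0.15591513455303405 0.3096463311861411
yaw -0.16196313474974933 0.3138356485944673
g False
0.01803490844985857 [ 3.87456725 -0.42107537 -1.91073725] [ 0.58403745 -0.00450132  0.07400762]
0.018140892976183622 [ 9.16141058 -0.83043498 -6.39069699] [0.52727323 0.00455759 0.07403269] 18.075
pointer_tip [([0.5382, 0.0494, 0.027], 0.88)]
mark_tip [([0.5332, 0.0496, 0.0265], 0.97)]
pointer_tip [([0.5351, 0.0503, 0.0241], 0.92)]
mark_tip [([0.5284, 0.0507, 0.0311], 0.55), ([0.6709, 0.3331, -0.0011], 0.41)]
pointer_tip []
mark_tip [([0.5308, 0.0512, 0.0261], 0.38)]
```

View pics/h1.png

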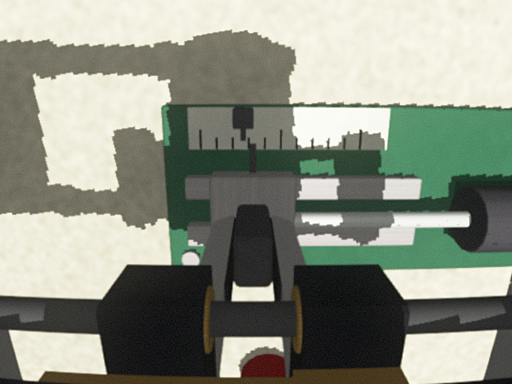

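View pics/h2.png

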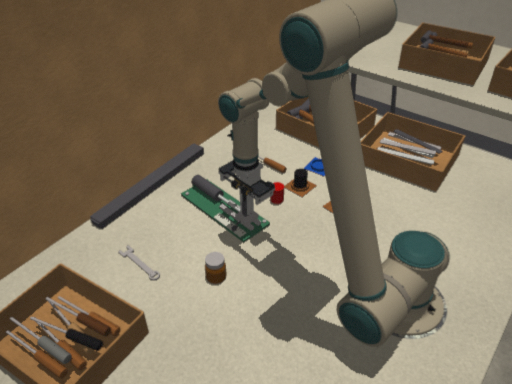

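The post is gripped (opening 18 mm). At wrist px, the pointer tip is at about (252,145) and the fin tip at about (243,138). I'll measure the gap.

```bash
cat > m.py <<'E'
from h import *
def meas(fn):
    c=vision.get_calibration("wrist"); g=cv2.imread(fn,0).astype(float)
    # world->resampled top-down patch at z=0.027 in tester axes, origin mark estimate
    a=-.158; ex=np.array([np.cos(a),np.sin(a)]); ey=np.array([-ex[1],ex[0]])
    o=np.array([.5297,.0525]); s=.0002
    X=np.arange(-.02,.02,s); Y=np.arange(.012,-.018,-s)
    mx=np.zeros((len(Y),len(X)),np.float32); my=mx.copy()
    for i,y in enumerate(Y):
        for j,x in enumerate(X):
            p=o+ex*x+ey*y; u=w2px(c,[*p,.028]); mx[i,j],my[i,j]=u
    im=cv2.remap(cv2.imread(fn),mx,my,cv2.INTER_CUBIC)
    return im,X,Y
E
python3 - <<'E'
from m import *
im,X,Y=meas("pics/h1.png")
im=cv2.resize(im,None,fx=4,fy=4); cv2.imwrite("pics/h1r.png",im)
E
```

```text
(no output)
```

View pics/h1r.png

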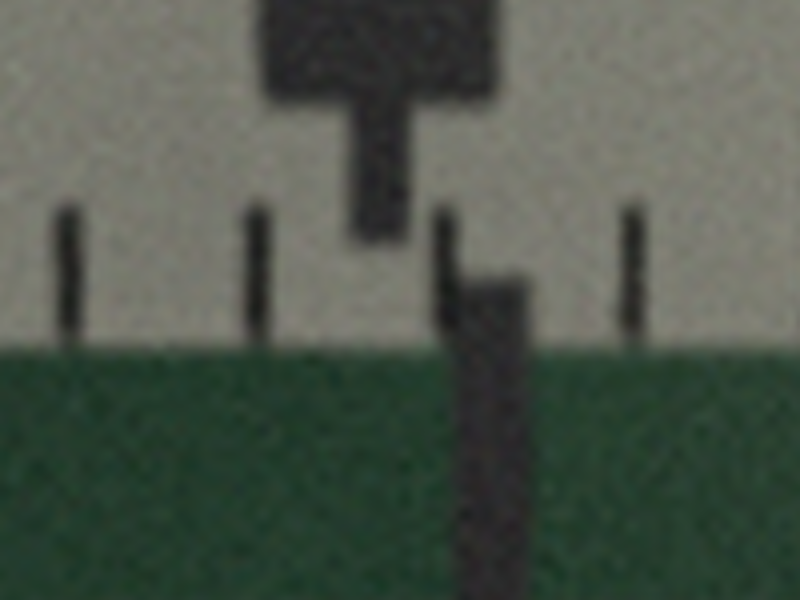

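The rectified view at 0.05 mm/px shows the fin at column 380 and the pointer at 494. That leaves about 5.8 mm still to pull.

```bash
python3 - <<'E'
from m import *
ax=np.array([np.cos(.157),-np.sin(.157)])
P=np.array([.584,-.0045])-.001*ax; Q=P-(.058+.0058)*ax
r.move_l([*Q,.074],vel=.03); r.hold(.5)
print(Q,telemetry.current_ee_pos(),telemetry.current_wrist_force(),telemetry.current_opening(),telemetry.current_t())
look("wrist","pics/i1.png",("pointer_tip","mark_tip")); look("side","pics/i2.png")
im,X,Y=meas("pics/i1.png")
cv2.imwrite("pics/i1r.png",cv2.resize(im,None,fx=4,fy=4))
E
```

```text
[0.51999699 0.00563186] [0.52172691 0.00542619 0.07402244] [ 9.4321977  -0.34817826 -7.40116923] 0.017913636370042438 19.3667
pointer_tip [([0.5281, 0.0483, 0.0248], 0.75)]
mark_tip [([0.5289, 0.055, 0.0276], 0.73)]
```

View pics/i1r.png

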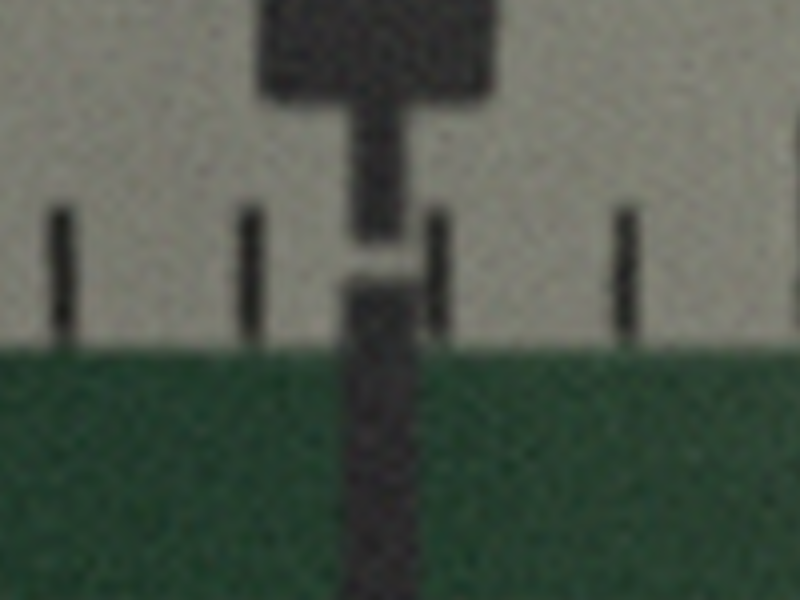

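The fin is at column 378 and the pointer at 380, so they line up to about 0.1 mm. I'll check for drift and look at the cap before handing in.

```bash
python3 - <<'E'
from m import *
r.hold(1.0); print(telemetry.current_ee_pos(),telemetry.current_opening(),telemetry.current_wrist_force())
look("wrist","pics/j1.png"); look("side","pics/j2.png",("cap_mid","jar","wrench","screwdriver"))
im,X,Y=meas("pics/j1.png")
b=cv2.imread("pics/j2.png")[140:250,180:340]
cv2.imwrite("pics/j.png",np.hstack([cv2.resize(im,(400,300)),cv2.resize(b,(400,300),interpolation=cv2.INTER_CUBIC)]))
E
```

```text
[0.5217183  0.00547037 0.07403051] 0.01785504354838154 [ 8.91907311 -0.63496482 -7.30021205]
cap_mid [([0.4894, -0.2463, 0.0343], 0.65), ([0.5188, -0.1412, 0.0276], 0.65), ([0.5174, 0.0098, 0.064], 0.26)]
jar [([0.5824, -0.0043, 0.0004], 0.73), ([0.4614, 0.2351, -0.0027], 0.62), ([0.528, 0.0488, 0.0285], 0.35)]
wrench [([0.6698, 0.3358, -0.0019], 0.86)]
screwdriver [([0.6768, -0.2905, 0.0046], 0.52)]
```

View pics/j.png

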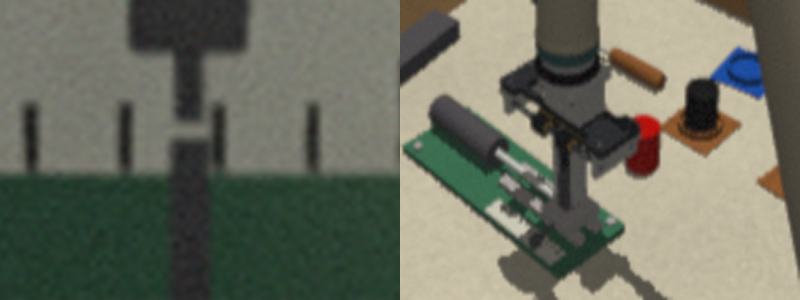

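The pointer still faces the fin (fin at column 188, pointer at 190), the cap stands upright inside the holder's rim, and nothing drifts. Handing in.

```bash
python3 - <<'E'
from plant import r,telemetry
print(telemetry.current_t()); r.sign_off()
E
```

```text
20.8667
the job is handed in; nothing more can be done
```

The tester works. I lifted the black cap off the post, set it down upright in the smaller brown holder and let go. Then I gripped the bare post, pulled the slide about 64 mm to the index mark, and handed the job in at 20.9 s while still holding it there.

**Cap:** it touched the holder floor at the expected height, with about 3 N. In the last picture it stands upright inside the rim.

**Alignment:** pointer and mark agree to about 0.1 mm in the rectified wrist picture. There was no visible drift over 1 s of holding, and the pull stayed steady at about 9 N.

**Bystanders:** the jar, wrench and screwdriver are still at their first positions, within the networks' error.

**Disagreements in the checks:**
- The networks' point readings scattered by several mm, and one "jar" report was actually the tester. I relied on the pictures for the final alignment.
- Under the spring load the arm stopped about 1.7 mm short of the commanded position. I judged the alignment from the pictures, so this did not affect it.
- A steady vertical force of about 7 N showed at the wrist while holding, well under the limits.

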